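Set the expanding drainer shelf to its tape mark and clamp it

ROBOT

A 6-joint arm with a two-finger parallel gripper is mounted at the origin on the work surface. World frame = base frame: x ahead of the robot, y to its left, z up, the work surface at z = 0. Lengths are in m, angles in degrees, forces in N, time in s.
With the tool pointing down it reaches from about 0.325 to 0.75 m from the base axis. Payload 7.6 kg.
Tool frame: the origin (TCP) lies between the finger pads; the fingertips stand 14 mm ahead of it and the grasp point (between the pads) lies 5 mm behind it; z points along the fingers, y is the line along which they close (so a half turn about z gives the same grasp; the last joint's range is limited). The gripper opens to 85 mm and grips with 20 to 120 N. Pads are 22 mm wide; open, the fingers measure 114 mm over their backs; the gripper's body (76 mm by 85 mm) begins 54 mm behind the grasp point. The pads swing forward as they close: fully open they stand 13 mm farther back than shut.
Start: joints at [59.8, 2.991, 80.254, -0, 96.75, -4.028], TCP at [0.232, 0.471, 0.245] pointing down, gripper open.
Joint ranges: [-166.34, 166.34], [-52.06, 124.39], [6.96, 135.62], [-60.46, 240.46], [14.63, 156.25], [-167.68, 167.68]. Speed limits (degrees/s): [147.25, 147.25, 172.46, 180, 180, 180].

INTERFACE

Orientations are given as a 3x3 rotation matrix whose columns are the frame's x, y, z axes.
In Python, from bench import bot gives the robot as it stands. The module is installed in compiled form; this text tells all that it offers.
- The arm moves only by the tool move_arm, never from a script. Its argument "series" is a list of rows, each a list of 6 numbers: the shift along the tool's x, y, z normalised to -1 to 1, where 1 is 0.2 m, then the turn, a rotation vector about the tool's x, y, z normalised to -1 to 1, where 1 is 360 degrees. A call has 1 to 12 rows; each row shifts and turns the commanded pose from where the row before left it, along the tool's axes as they then stand; what a row does not reach is not made up. A row lasts 1/10 s, in which the tool goes at most 50 mm and 8.59 degrees, less where a joint would pass 70% of its speed; a pose out of reach is approached as far as the arm can. A call with a number of a shift or a turn outside -1 to 1 is refused whole. A call with a gripper value outside its range is refused whole. "fingers" is the closure in counts, from 0 (fully open) to 255 (shut), set as the call begins (left out, the last holds). The fingers move at their own pace and stop on an object; the grip force is fixed at half the most. Time passes only in rows, so rows that do not move let the fingers close. It gives the time, the measured TCP pose, the force, the opening and the grip force at its end, in the units of the state.
- bot.read_state(): the state, without advancing time (a new reading comes with each control period).
- bot.capture(name): name is "scene" or "top"; returns the picture (480x640x3 uint8, red, green, blue); there is no depth.
- bot.camera_model(name): a dict with "K" (3x3 intrinsics, pixels), "origin" and "rotation" of the camera in the world. Camera axes: x right, y up, looking along -z (the intrinsics and any distortion apply to the point x, -y, -z); pixel columns grow to the right and rows downward; lengths in m; the calibration is good to about 2 mm. A picture is of the moment at which its call begins. camera_model takes no time and is no camera call.
- bot.job_done(): hands the job in; it is judged then, once.
The state is a dict: "clock": time; "joints": joint angles; "joint_velocities": joint speeds; "effort": joint torques, N m; "position": TCP position; "eef_rot": TCP orientation; "contact_force": force on the tool from outside, world axes, zero at the start; "wrist_torque": the same for the moment, N m; "finger_gap": opening from 0.0 (shut) to 1.0 (fully open); "grasp_force": force on a finger pad.
Only numpy, scipy, OpenCV 4.12 (cv2) and the standard library are available. Lean on these libraries where they do the work, as an engineer would, in place of code of your own. Each camera call takes 0.05 s, during which the arm holds its last target. There are 200 camera calls.

TASK

The expanding drainer shelf on the worktop has to be set to the width of the cupboard: its sliding half, which a spring inside pushes outwards, carries a clamp with a lever that stands open. With the lever still open, push the sliding half in until the mouth of its clamp stands on the band of tape wound round the thin front rail, and while holding it there squeeze the lever fully shut against the tube. Finish without letting go, with the lever and the tube still squeezed together between the fingers and the mouth on the tape, and leave the dishes and other things around where they are.

Things in the scene. Friction and masses are not known exactly. Their poses are not given: they have to be found in the camera images.
- rack: fixed half of the drainer shelf; stands firmly, cannot be shifted. Origin on the worktop below the axis of the front rail (the one nearer the robot). +y runs along the rails to the fixed end frame at y=+250 mm, +x to the rear rail 180 mm behind, z up. Rails: chromed tubes, 18 mm diameter, axis 85 mm above the worktop. Wire deck with plate prongs from y=+35 to +240 mm, 160 mm high.
- tape: band of black tape round the thin front rail, 10 mm wide along the rail, too thin to be felt: the clamp slides over it. Origin on the rail's axis at the middle of the band; axes as the rack's.
- leg (a joint): how far the sliding half stands out, in m: 0 fully in, 0.09 fully out (where the spring keeps it at the start); outwards is the rack's -y. The spring pushes out with 4.4 N when fully out, 8 N when fully in; friction 1 N. Let go with the lever open, it springs out again; with the lever shut a brake shoe in the clamp grips the rail.
- leg_tube: white tube of the sliding half over the front rail, with its clamp. Tube 25 mm in diameter, axis 85 mm above the worktop. Origin on the axis in the plane of the clamp's mouth, the end of the clamp that meets the bare rail; axes as the rack's. The grey clamp body reaches from y=0 to -30 mm, then the bare white tube to y=-192 mm, where the end frame with the two legs crosses.
- clamp (a point): middle of the grey clamp body, on the tube's axis, 15 mm outboard (-y) of the mouth. The body is 30 mm long along the rail, 34 mm high, and reaches 12 mm from the axis towards the robot and 18 mm away from it; two ears for the lever's hinge reach 26 mm towards the robot, but not further outboard than the lever's pin + 10 mm.
- bar (a point): point on the outer side of the white cross bar, 50 mm behind the tube's axis (rack +x) and 30 mm outboard (-y) of the mouth, level with the clamp's outer end. The bar, 10 mm thick at the height of the tube's axis, joins clamp and rear sleeve. A finger hanging behind the tube, outboard of the bar, can push the sliding half in by it; no wires within 82 mm behind the tube's axis.
- lever (a joint): angle of the clamp lever in rad: 0 shut, lying along the tube; grows as its tip swings away from the tube towards the robot (rack -x), at most 0.6. It stays where it is left; about 0.2 N m turns it, somewhat more in the last 0.25 rad as the cam bites.
- lever_arm: grey clamp lever, 9 mm thick, 20 mm high, at the height of the tube's axis. Origin at its upright pin, 19 mm towards the robot (rack -x) from the tube's axis, 13 mm outboard (-y) of the mouth; it runs from the pin along its own -y to 57 mm. Shut, its outer face is 23.5 mm from the tube's axis: lever and tube are 36 mm across. Open at 0.55 rad: 65 mm across at its tip, 50 mm half-way.
- mug: white mug, 82 mm across, 95 mm high, near the shelf on the robot's side; leave alone
- glass_a: upside-down drinking glass, 66 mm across, 105 mm high, near the clamp's rail on the robot's side; leave alone
- tape_roll: small roll of tape, 72 mm across, 19 mm high, lying on the worktop under the sliding half; leave alone
- glass_b: taller upside-down glass, 125 mm high, beyond the shelf; leave alone
- bowl: glass bowl, 140 mm across, 60 mm high; leave alone
- dish: small white plate, 120 mm across, 16 mm high; leave alone
- soap: washing-up bottle, 60 mm across, 190 mm high; leave alone
- brush: wooden dish brush, 220 mm long, lying; leave alone

How it is judged (in metres and radians):
On the way, in this order (a step that is already met when the one before it is completed fails the run):
1. the sliding half is held with the clamp's mouth on the tape while the lever is still open (y of leg_tube in the frame of tape between -0.005 and 0.005 m and value of joint lever above 0.3 rad), for 0.2 s.
2. the lever is squeezed shut with the mouth on the tape (y of leg_tube in the frame of tape between -0.005 and 0.005 m and value of joint lever below 0.06 rad), for 0.2 s.
At the end, for the whole second after the job is handed in: The clamp's mouth stands within 5 mm of the middle of the tape band (that is, on the 10 mm band), the lever is shut (under 0.06 rad), the sliding half is at rest, and the fingers press on the lever and on the white tube (or the clamp body fixed on it) with more than 4 N each (all of step 2 and contact force between the fingers and leg_tube above 4 N and contact force between the fingers and lever_arm above 4 N and linear speed of leg_tube below 0.01 m/s); the arm keeps its last pose, push and grip.
It fails at once if the lever is shut (below 0.15 rad) while the mouth is more than 10 mm from the middle of the tape (value of joint lever below 0.15 rad and (y of leg_tube in the frame of tape above 0.01 m or y of leg_tube in the frame of tape below -0.01 m)).
It fails at once if one of the things around is shifted by more than 30 mm (distance of any of mug, glass_a, tape_roll, glass_b, bowl, dish, soap, brush from where it was at the start of the episode above 0.03 m).
It also fails if it takes over 40 s, if anything falls off the work surface, if the arm or the gripper's body presses on something with over 40 N, if the wrist force passes 120 N, or if a joint passes its speed limit or range.

## Working session

There is one attempt and no reset: what is moved stays moved. The work goes in short steps, Python scripts to look and compute and a tool call to move; the robot and the scene stay as the last step left them, time stands still between calls to the robot, and variables do not carry over. Pictures are saved under pics/ and viewed, at most 10 in all, crops included, and the job is handed in when it is done.

Besides the shell and the picture viewer there is one more tool, called after ">>>" as name(argument=value, ...), one argument or row to a line, values as JSON. move_arm: Moves the arm, as the interface text tells. Its arguments: {"type":"object","properties":{"series":{"type":"array"},"fingers":{"type":"number"}},"required":["series"]}

```bash
mkdir -p pics; python3 - <<'E'
from bench import bot
import cv2,numpy as np
np.set_printoptions(precision=4,suppress=True)
for n in("scene","top"):
    cv2.imwrite(f"pics/{n}0.png",bot.capture(n)[:,:,::-1]); print(n,bot.camera_model(n))
s=bot.read_state();print(s)
E
```

```text
scene {'K': array([[572.5607,   0.    , 322.3059],
       [  0.    , 572.5607, 244.3523],
       [  0.    ,   0.    ,   1.    ]]), 'origin': array([ 1.0101, -0.836 ,  0.876 ]), 'rotation': array([[ 0.8788, -0.2867,  0.3815],
       [ 0.4771,  0.5481, -0.687 ],
       [-0.0121,  0.7857,  0.6185]])}
top {'K': array([[494.0381,   0.    , 316.8752],
       [  0.    , 494.0381, 243.4391],
       [  0.    ,   0.    ,   1.    ]]), 'origin': array([0.3561, 0.0495, 1.2363]), 'rotation': array([[ 0.0038,  0.9926, -0.1214],
       [-1.    ,  0.004 ,  0.0017],
       [ 0.0021,  0.1214,  0.9926]])}
{'clock': 0.1, 'joints': array([59.7989,  3.0236, 80.3082, -0.0023, 96.7507, -4.0281]), 'joint_velocities': array([ 0.0021, -0.0872, -0.1159, -0.0797,  0.0332, -0.0811]), 'effort': array([  0.0005, -38.2585, -36.0984,  -0.0001,   0.0049,  -0.    ]), 'position': array([0.2314, 0.4709, 0.2445]), 'eef_rot': array([[-0.8975,  0.4411, -0.0007],
       [ 0.4411,  0.8975, -0.0013],
       [ 0.0001, -0.0014, -1.    ]]), 'contact_force': array([ 0.4318,  0.3994, -0.1917]), 'wrist_torque': array([-0.0169,  0.0446,  0.037 ]), 'grasp_force': 0.0, 'finger_gap': 0.9977778428308895}
```

View pics/scene0.png

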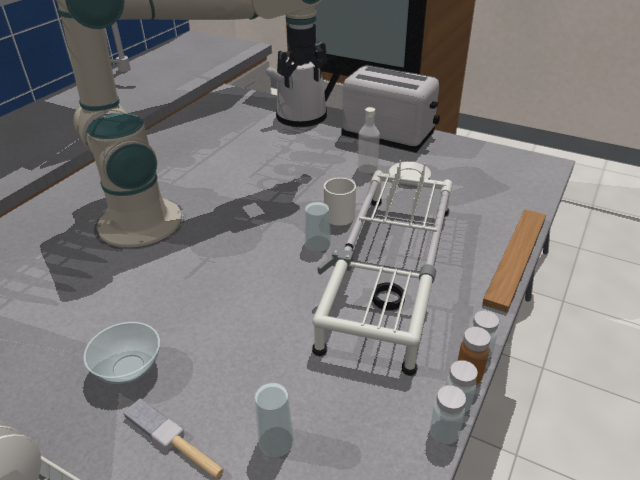

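View pics/top0.png

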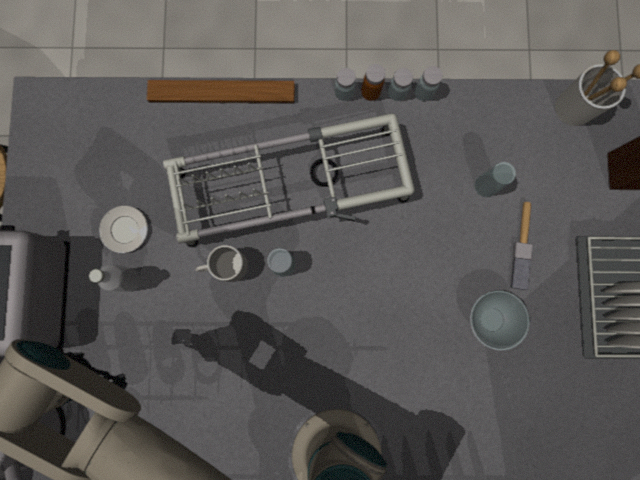

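The scene view shows the clamp near (343,253). In the top view the clamp is near (333,209) with the lever tip near (368,222), and the front rail runs from (190,236) to (408,190). Next I zoom in on the top view.

```bash
python3 - <<'E'
import cv2
a=cv2.imread("pics/top0.png")[170:280,260:420]; cv2.imwrite("pics/top0c.png",cv2.convertScaleAbs(cv2.resize(a,None,fx=5,fy=5,interpolation=cv2.INTER_CUBIC),alpha=1.5))
a=cv2.imread("pics/scene0.png")[170:290,290:450]; cv2.imwrite("pics/scene0c.png",cv2.resize(a,None,fx=5,fy=5,interpolation=cv2.INTER_CUBIC))
E
```

```text
(no output)
```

View pics/top0c.png

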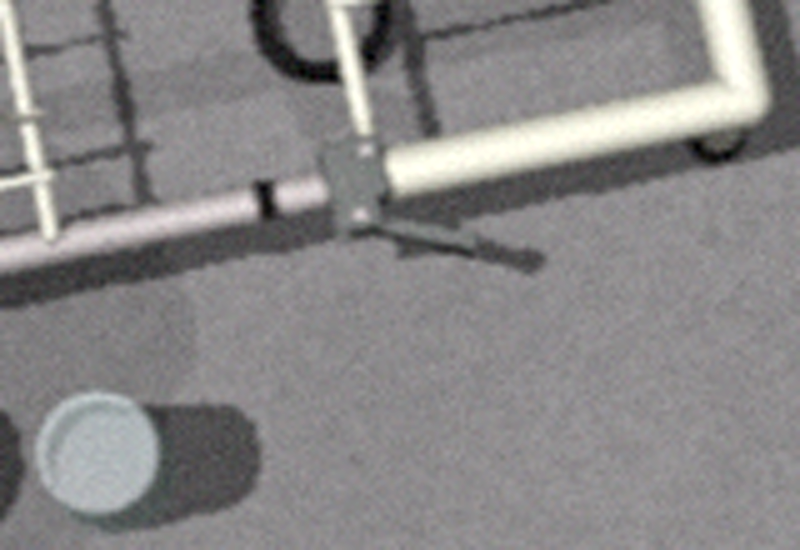

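View pics/scene0c.png

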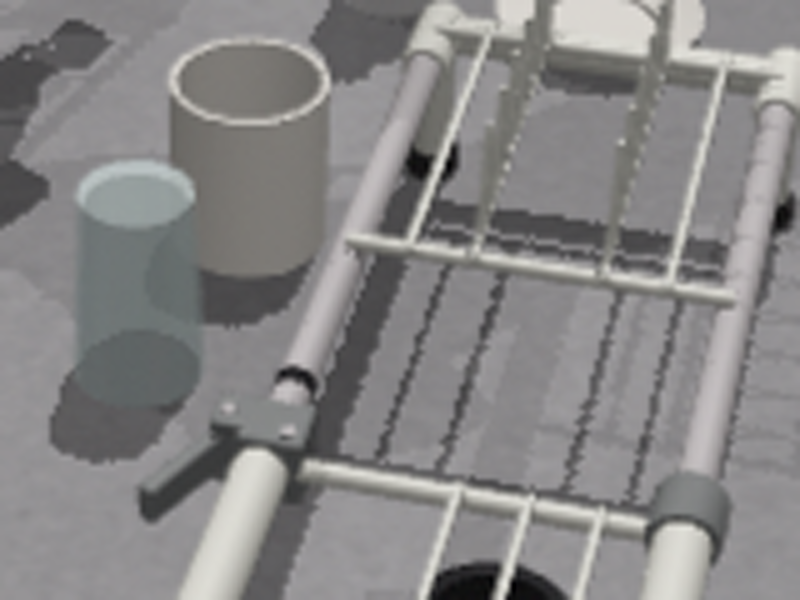

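The crops show the tape at crop (265,200), which is top pixel (313,210). The clamp body spans crop x 322–385, the tube runs to (750,103), the lever tip is at (537,260) and the glass_a top is at (98,452).

```bash
cat >h.py <<'E'
import numpy as np,cv2
from bench import bot
np.set_printoptions(precision=4,suppress=True)
def ray(n,px,z):
    c=bot.camera_model(n);K=c["K"];d=c["rotation"]@np.array([(px[0]-K[0,2])/K[0,0],-(px[1]-K[1,2])/K[1,1],-1])
    o=c["origin"];return o+d*(z-o[2])/d[2]
def proj(n,p):
    c=bot.camera_model(n);q=c["rotation"].T@(np.asarray(p)-c["origin"]);return c["K"][:2,:2]@(np.array([q[0],-q[1]])/-q[2])+c["K"][:2,2]
def rack(p,t,a): # world xy -> tape frame (x behind, y inward)
    d=p[:2]-t[:2];return np.array([d@[np.cos(a),np.sin(a)],d@[-np.sin(a),np.cos(a)]])
E
python3 - <<'E'
from h import *
c=lambda x,y:(260+x/5-.4,170+y/5-.4)
s=lambda x,y:(290+x/5-.4,170+y/5-.4)
tape=ray("top",c(265,200),.085+.003)
print("tape top",tape,"scene",ray("scene",s(296,381),.090))
e1=ray("top",c(400,172),.085);e2=ray("top",c(690,118),.085);e0=ray("top",c(5,258),.085)
for u,v in((e1,e2),(e0,tape),(e0,e2)):d=v-u;print("ang",np.degrees(np.arctan2(d[0],-d[1])))
a=np.arctan2(*( (e2-e0)[:2]*[1,-1]));print(np.degrees(a))
for n,p,z in(("mouth top rear corner",(322,148),.102),("mouth front",(338,235),.102),("outer end rear",(378,142),.102),("tube start",(387,172),.088),("lever tip",(537,260),.09),("pin",(360,215),.102),("glass",(98,452),.105),("deck",(48,235),.085),("bar",(365,130),.085)):
    q=ray("top",c(*p),z);print(n,q,rack(q,tape,a))
q=ray("scene",s(265,400),.102);print("scene clamp top mouthside mid",rack(q,tape,a))
E
```

```text
tape top [0.5771 0.058  0.088 ] scene [0.5796 0.0597 0.09  ]
ang 10.957136336122835
ang 12.75458631047958
ang 11.970502276151441
11.970502276151441
mouth top rear corner [0.5992 0.0313 0.102 ] [ 0.0161 -0.0307]
mouth front [0.5579 0.0238 0.102 ] [-0.0258 -0.0295]
outer end rear [0.6022 0.0051 0.102 ] [ 0.0136 -0.0569]
tube start [0.5907 0.0003 0.088 ] [ 0.0014 -0.0592]
lever tip [ 0.5485 -0.0701  0.09  ] [-0.0544 -0.1193]
pin [0.5674 0.0135 0.102 ] [-0.0186 -0.0415]
glass [0.4558 0.134  0.105 ] [-0.1028  0.0995]
deck [0.5604 0.1605 0.085 ] [0.005  0.1037]
bar [0.6116 0.0106 0.085 ] [ 0.024  -0.0535]
scene clamp top mouthside mid [-0.0031 -0.03  ]
```

>>> move_arm(
  series=[
    [-0.2,-0.11,0,0,0,0],
    [-0.2,-0.11,0,0,0,0],
    [-0.2,-0.11,0,0,0,0],
    [-0.2,-0.11,0,0,0,0],
    [-0.2,-0.11,0,0,0,0],
    [-0.2,-0.11,0,0,0,0],
    [-0.2,-0.11,0,0,0,0],
    [-0.2,-0.11,0,0,0,0],
    [-0.2,-0.11,0,0,0,0],
    [-0.2,-0.11,0,0,0,0],
    [-0.2,-0.11,0,0,0,0],
    [-0.2,-0.11,0,0,0,0],
  ],
  fingers=0,
)

```text
clock: 1.3
position: [0.5465, 0.0208, 0.2449]
eef_rot: [[-0.897, 0.441, -0.001], [0.441, 0.897, 0.0], [0.001, -0.0, -1.0]]
contact_force: [1.1, 1.6, 0.2]
finger_gap: 0.998
grasp_force: 0.0
```

>>> move_arm(
  series=[
    [-0.23,-0.14,0,0,0,0],
    [0,0,0,0,0,0.0206],
    [0,0,0,0,0,0.0206],
    [0,0,0,0,0,0.0206],
    [0,0,0,0,0,0.0206],
    [0,0,0,0,0,0.0206],
    [0,0,0,0,0,0.0206],
    [0,0,0,0,0,0.0206],
    [0,0,0,0,0,0],
    [0,0,0,0,0,0],
  ],
)

```text
clock: 2.3
position: [0.5727, -0.0196, 0.2449]
eef_rot: [[-0.21, 0.978, -0.001], [0.978, 0.21, 0.0], [0.0, -0.001, -1.0]]
contact_force: [0.4, -0.3, 0.4]
finger_gap: 1.003
grasp_force: 0.0
```

```bash
cat >>h.py <<'E'
T=np.array([.5785,.0588]);A=np.radians(11.97)
def where():
    s=bot.read_state();R=s["eef_rot"];p=s["position"]
    print("t",s["clock"],"tcp",p,"tapeframe mm",rack(p,T,A)*1e3,"yaw tool y",np.degrees(np.arctan2(R[1,1],R[0,1])),"F",s["contact_force"],"gap",s["finger_gap"],"g",s["grasp_force"]);return s
E
python3 -c "
from h import *
s=where();print(s['eef_rot'],s['joints'])
a=bot.capture('top')[170:280,260:420,::-1]; cv2.imwrite('pics/t1.png',cv2.convertScaleAbs(cv2.resize(a,None,fx=5,fy=5,interpolation=2),alpha=1.5))"
```

```text
t 2.3 tcp [ 0.5727 -0.0196  0.2449] tapeframe mm [-21.9638 -75.4831] yaw tool y 12.113751331990098 F [ 0.4007 -0.3024  0.4168] gap 1.003109257522708 g 0.0
[[-0.2099  0.9777 -0.0006]
 [ 0.9777  0.2099  0.0001]
 [ 0.0002 -0.0005 -1.    ]] [ -5.6541  10.8135  71.8183   0.0042  97.4017 -17.7673]
```

>>> move_arm(
  series=[
    [-0.022,0.01,0.15,0,0,0],
    [0,0,0.2,0,0,0],
    [0,0,0.15,0,0,0],
    [0,0,0.1,0,0,0],
    [0,0,0,0,0,0],
  ],
)

```text
clock: 2.85
position: [0.5738, -0.0233, 0.1216]
eef_rot: [[-0.208, 0.978, -0.007], [0.978, 0.208, 0.001], [0.002, -0.006, -1.0]]
contact_force: [-0.3, -1.1, -0.7]
finger_gap: 0.997
grasp_force: 0.0
```

```bash
python3 -c "
from h import *
where()
a=bot.capture('scene')[170:290,290:450,::-1]; cv2.imwrite('pics/s1.png',cv2.resize(a,None,fx=5,fy=5,interpolation=2))"
```

```text
t 2.85 tcp [ 0.5738 -0.0233  0.1216] tapeframe mm [-21.6708 -79.3472] yaw tool y 12.028885265822 F [-0.2605 -1.0507 -0.7246] gap 0.9967649029260197 g 0.0
```

View pics/s1.png

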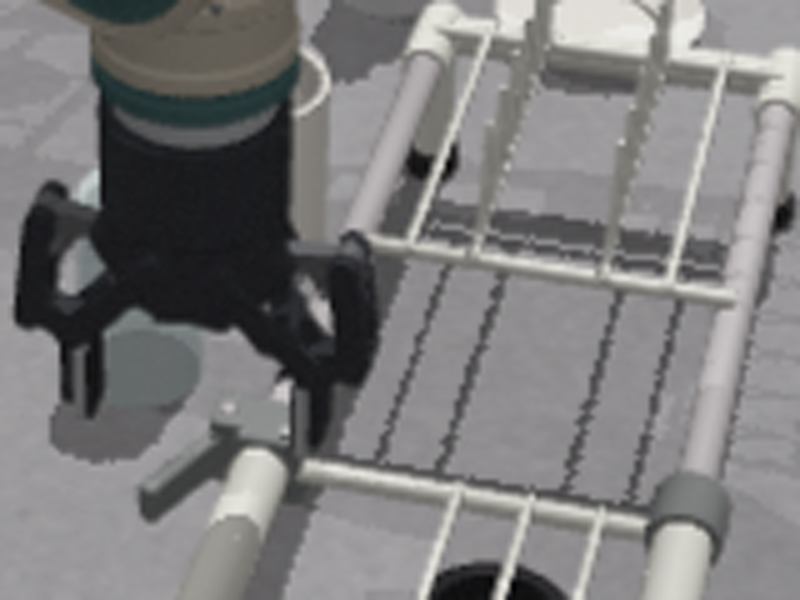

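The fingers straddle the clamp. The front finger tip is at crop (85,410), clear of the lever tip at (150,510), and the rear finger is at (310,440), between the tube and the open space outboard of the bar.

>>> move_arm(
  series=[
    [0,0,0.1,0,0,0],
    [0,0,0.1,0,0,0],
    [0,0,0.05,0,0,0],
    [0,0,0,0,0,0],
    [0,0,0,0,0,0],
  ],
)

```text
clock: 3.4
position: [0.5764, -0.0236, 0.0768]
eef_rot: [[-0.207, 0.978, 0.002], [0.978, 0.207, -0.0], [-0.001, 0.002, -1.0]]
contact_force: [-0.6, 0.6, -0.2]
finger_gap: 0.999
grasp_force: 0.0
```

>>> move_arm(
  series=[
    [0.03,0,0,0,0,0],
    [0.03,0,0,0,0,0],
    [0.02,0,0,0,0,0],
    [0,0,0,0,0,0],
    [0,0,0,0,0,0],
  ],
)

```text
clock: 3.9
position: [0.573, -0.008, 0.0762]
eef_rot: [[-0.207, 0.978, 0.002], [0.978, 0.207, -0.0], [-0.001, 0.002, -1.0]]
contact_force: [2.6, -4.3, 2.2]
finger_gap: 1.007
grasp_force: 1.9
```

```bash
python3 -c "
from h import *
where()"
```

```text
t 3.9 tcp [ 0.573  -0.008   0.0762] tapeframe mm [-19.2621 -64.169 ] yaw tool y 11.91786588066652 F [ 2.5784 -4.3293  2.163 ] gap 1.006648010950562 g 1.9012366980314255
```

>>> move_arm(
  series=[
    [0.02,0,0.015,0,0,0],
    [0.03,0,0.015,0,0,0],
    [0.03,0,0,0,0,0],
    [0.02,0,0,0,0,0],
    [0,0,0,0,0,0],
    [0,0,0,0,0,0],
  ],
)

```text
clock: 4.5
position: [0.5689, 0.0114, 0.0699]
eef_rot: [[-0.206, 0.979, 0.002], [0.979, 0.206, -0.0], [-0.001, 0.002, -1.0]]
contact_force: [3.3, -4.9, 2.8]
finger_gap: 0.999
grasp_force: 2.3
```

```bash
python3 -c "
from h import *
where()
a=bot.capture('scene')[190:290,290:390,::-1]; b=bot.capture('top')[170:250,270:390,::-1]
cv2.imwrite('pics/s2.png',np.hstack([cv2.resize(a,(400,400),interpolation=2),cv2.convertScaleAbs(cv2.resize(b,(400,267),interpolation=2),alpha=1.5)]) if 0 else cv2.resize(a,(600,600),interpolation=2))"
```

```text
t 4.5 tcp [0.5689 0.0114 0.0699] tapeframe mm [-19.2475 -44.3259] yaw tool y 11.900208326864966 F [ 3.2749 -4.8733  2.8375] gap 0.9992207317926839 g 2.2953640669584274
```

View pics/s2.png

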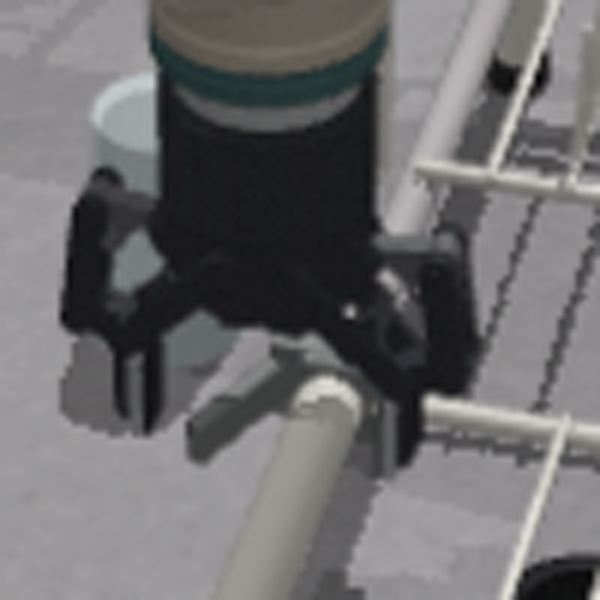

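The view shows the rear finger at (400,440) pressing on the bar at (430,410), with the lever still open and its tip at (200,440). I'll measure how far the sliding half has moved by image registration of its end frame.

```bash
cat >>h.py <<'E'
def shift(n,box):
    x0,y0,x1,y1=box;g=lambda i:cv2.GaussianBlur(cv2.cvtColor(i,cv2.COLOR_BGR2GRAY),(0,0),.8).astype(np.float32)
    a=g(cv2.imread(f"pics/{n}0.png"))[y0:y1,x0:x1];b=g(bot.capture(n)[:,:,::-1].copy())
    m=20;r=cv2.matchTemplate(b[y0-m:y1+m,x0-m:x1+m],a,cv2.TM_CCOEFF_NORMED);_,v,_,l=cv2.minMaxLoc(r)
    W=np.array([[1,0,l[0]-m],[0,1,l[1]-m]],np.float32)
    W[:,2]+=[x0,y0];cc,W=cv2.findTransformECC(a,b,W,cv2.MOTION_TRANSLATION,(3,200,1e-5))
    c=np.array([(x0+x1)/2,(y0+y1)/2]);d=W[:,2]-[x0,y0]
    w=ray(n,c+d,.085)-ray(n,c,.085);print(n,"cc",cc,"px",d,"mm",rack(w,np.zeros(2),A)*1e3)
E
python3 -c "
from h import *
shift('top',(385,110,418,195));shift('scene',(312,305,425,350))"
```

```text
top cc 0.8907306970236148 px [-9.946   1.8322] mm [ 0.4304 24.4134]
scene cc 0.8077829046989398 px [ 2.699  -8.2761] mm [ 0.1284 22.5003]
```

```bash
cat >>h.py <<'E'
def shift2(n,box,thr):
    x0,y0,x1,y1=box;k=6;m=16
    g=lambda i:cv2.cvtColor(i,cv2.COLOR_BGR2GRAY).astype(np.float32)
    a=g(cv2.imread(f"pics/{n}0.png"))[y0:y1,x0:x1];b=g(bot.capture(n)[:,:,::-1].copy())[y0-m:y1+m,x0-m:x1+m]
    M=cv2.dilate(cv2.morphologyEx((a>thr).astype(np.uint8),cv2.MORPH_OPEN,np.ones((3,3))),np.ones((3,3)))
    up=lambda i,f=cv2.INTER_CUBIC:cv2.resize(i,None,fx=k,fy=k,interpolation=f)
    r=cv2.matchTemplate(up(b),up(a),cv2.TM_SQDIFF,mask=up(M.astype(np.float32),0));_,_,l,_=cv2.minMaxLoc(r)
    d=np.array(l)/k-m;ys,xs=np.nonzero(M);c=np.array([xs.mean()+x0,ys.mean()+y0])
    w=ray(n,c+d,.085)-ray(n,c,.085);print(n,len(xs),"px",d,"mm",rack(w,np.zeros(2),A)*1e3)
E
python3 -c "
from h import *
a=cv2.cvtColor(cv2.imread('pics/top0.png'),6)[110:200,350:418];print(np.percentile(a,[10,50,70,80,90,99]))
b=cv2.cvtColor(cv2.imread('pics/scene0.png'),6)[310:345,312:420];print(np.percentile(b,[10,50,70,80,90,99]))
shift2('top',(380,110,418,200),125);shift2('scene',(312,305,425,350),160)"
```

```text
[ 55.  92. 105. 140. 158. 171.]
[103. 149. 171. 197. 215. 221.]
top 1165 px [-10.1667   1.8333] mm [ 0.5422 24.8787]
scene 1797 px [ 2.5    -8.8333] mm [-0.4081 24.2723]
```

>>> move_arm(
  series=[
    [0.022,0,0,0,0,0],
    [0,0,0,0,0,0],
    [0,0,0,0,0,0],
  ],
)

```text
clock: 5.1
position: [0.5679, 0.0156, 0.0699]
eef_rot: [[-0.206, 0.979, 0.002], [0.979, 0.206, -0.0], [-0.001, 0.002, -1.0]]
contact_force: [3.3, -4.4, 2.3]
finger_gap: 1.001
grasp_force: 2.4
```

```bash
python3 -c "
from h import *
where()
shift2('top',(380,110,418,200),125);shift2('scene',(312,305,425,350),160)
b=bot.capture('top')[180:240,280:360,::-1];a=cv2.imread('pics/top0.png')[180:240,280:360]
cv2.imwrite('pics/t2.png',cv2.convertScaleAbs(cv2.resize(np.hstack([a,b]),None,fx=5,fy=5,interpolation=2),alpha=1.6))"
```

```text
t 5.1 tcp [0.5679 0.0156 0.0699] tapeframe mm [-19.2962 -40.021 ] yaw tool y 11.894567698753807 F [ 3.2951 -4.4369  2.3267] gap 1.0007931970535557 g 2.3802003264427185
top 1165 px [-12.       2.1667] mm [ 0.6334 29.3639]
scene 1797 px [  3.  -10.5] mm [-0.434 28.959]
```

View pics/t2.png

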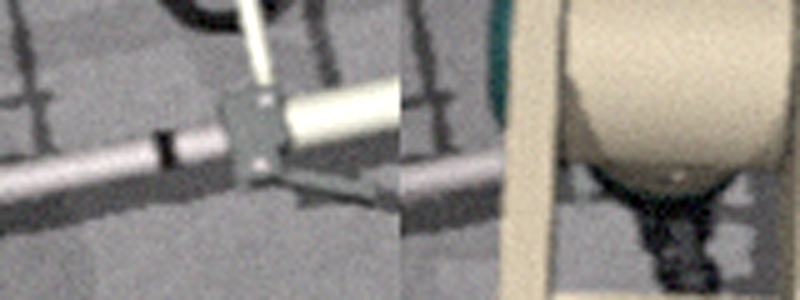

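Top view: left is the start (tape at (165,148), clamp mouth edge at x≈223). On the right the arm now hides the tape, so I'll refine the start distance with intensity profiles.

```bash
python3 -c "
from h import *
u=np.array([np.cos(A),np.sin(A)]);v=np.array([-np.sin(A),np.cos(A)])
for n in('top','scene'):
  g=cv2.imread(f'pics/{n}0.png')
  def prof(z,xs,ys):
    out=[]
    for y in ys:
      P=[proj(n,[*(T+u*x+v*y),z]) for x in xs]
      m=np.array(P,np.float32)[None]
      out.append(cv2.remap(g,m[...,0],m[...,1],1)[0].mean(1).mean())
    return np.array(out)
  ys=np.arange(-.07,.0161,.001)
  print(n,'rail z.094 from y=+16 down');print(np.c_[ys*1e3,prof(.093,[-.004,-.002,0,.002,.004],ys),prof(.102,[-.008,-.004,0,.004,.010],ys)][::-1].round(0).astype(int)[:, :].tolist())
"
```

```text
top rail z.094 from y=+16 down
[[16, 129, 118], [15, 130, 117], [14, 130, 117], [13, 129, 117], [12, 131, 118], [11, 133, 120], [10, 134, 120], [9, 132, 119], [8, 131, 118], [7, 125, 114], [6, 115, 105], [5, 100, 93], [4, 83, 80], [3, 63, 66], [2, 46, 52], [1, 29, 43], [0, 19, 38], [-1, 17, 38], [-2, 24, 44], [-3, 38, 53], [-4, 54, 65], [-5, 73, 80], [-6, 94, 94], [-7, 111, 105], [-8, 121, 112], [-9, 128, 116], [-10, 130, 119], [-11, 132, 119], [-12, 132, 119], [-13, 132, 119], [-14, 132, 119], [-15, 130, 118], [-16, 129, 118], [-17, 128, 118], [-18, 129, 118], [-19, 129, 118], [-20, 129, 117], [-21, 128, 116], [-22, 128, 116], [-23, 129, 117], [-24, 131, 118], [-25, 130, 117], [-26, 126, 112], [-27, 120, 105], [-28, 112, 97], [-29, 102, 90], [-30, 93, 85], [-31, 87, 82], [-32, 84, 83], [-33, 84, 86], [-34, 86, 87], [-35, 87, 87], [-36, 88, 87], [-37, 89, 88], [-38, 90, 88], [-39, 88, 87], [-40, 87, 86], [-41, 86, 85], [-42, 85, 85], [-43, 86, 86], [-44, 87, 86], [-45, 88, 86], [-46, 87, 87], [-47, 87, 88], [-48, 87, 90], [-49, 86, 91], [-50, 84, 91], [-51, 83, 92], [-52, 83, 93], [-
[... 1043 characters left out ...]
 135, 148], [-30, 136, 144], [-31, 136, 140], [-32, 136, 138], [-33, 138, 136], [-34, 139, 135], [-35, 140, 135], [-36, 140, 135], [-37, 140, 135], [-38, 140, 135], [-39, 140, 135], [-40, 137, 136], [-41, 135, 136], [-42, 133, 137], [-43, 132, 139], [-44, 128, 141], [-45, 121, 143], [-46, 111, 144], [-47, 101, 144], [-48, 93, 145], [-49, 93, 145], [-50, 97, 140], [-51, 110, 134], [-52, 131, 128], [-53, 157, 126], [-54, 182, 126], [-55, 200, 123], [-56, 208, 117], [-57, 212, 106], [-58, 212, 96], [-59, 212, 87], [-60, 213, 84], [-61, 213, 88], [-62, 213, 97], [-63, 213, 110], [-64, 213, 128], [-65, 213, 144], [-66, 213, 157], [-67, 212, 165], [-68, 213, 171], [-69, 213, 176], [-70, 213, 181]]
```

>>> move_arm(
  series=[
    [0,0,0,0,0,0],
    [0,0,0,0,0,0],
    [0,0.015,0,0,0,0],
    [0,0.01,0,0,0,0],
    [0,0,0,0,0,0],
  ],
  fingers=55,
)

```text
clock: 5.75
position: [0.5715, 0.0163, 0.0686]
eef_rot: [[-0.206, 0.979, -0.002], [0.979, 0.206, -0.001], [-0.0, -0.003, -1.0]]
contact_force: [-0.9, -5.5, 0.6]
finger_gap: 0.787
grasp_force: 2.8
```

>>> move_arm(
  series=[
    [0,0.01,0,0,0,0],
    [0,0.01,0,0,0,0],
    [0,0.005,0,0,0,0],
    [0,0,0,0,0,0],
  ],
  fingers=95,
)

```text
clock: 6.15
position: [0.5765, 0.0173, 0.0694]
eef_rot: [[-0.206, 0.979, -0.002], [0.979, 0.206, -0.001], [-0.001, -0.002, -1.0]]
contact_force: [-3.2, -5.1, 5.5]
finger_gap: 0.628
grasp_force: 4.9
```

```bash
python3 -c "
from h import *
where()
shift2('top',(380,110,418,200),125);shift2('scene',(312,305,425,350),160)"
```

```text
t 6.15 tcp [0.5765 0.0173 0.0694] tapeframe mm [-10.5973 -40.1926] yaw tool y 11.883628701325508 F [-3.2479 -5.0699  5.5306] gap 0.6277549443673137 g 4.930392103269696
top 1165 px [-11.8333   2.5   ] mm [-0.2491 29.1534]
scene 1797 px [  3.  -10.5] mm [-0.434 28.959]
```

>>> move_arm(
  series=[
    [0,0.013,0,0,0,0],
    [0,0.012,0,0,0,0],
    [0,0,0,0,0,0],
  ],
  fingers=130,
)

```text
clock: 6.55
position: [0.5813, 0.0179, 0.069]
eef_rot: [[-0.206, 0.979, -0.002], [0.979, 0.206, -0.002], [-0.001, -0.003, -1.0]]
contact_force: [-1.2, -7.8, 2.1]
finger_gap: 0.486
grasp_force: 1.7
```

>>> move_arm(
  series=[
    [0,0,0,0,0,0],
    [0,0,0,0,0,0],
    [0,0,0,0,0,0],
    [0,0,0,0,0,0],
    [0,0,0,0,0,0],
    [0,0,0,0,0,0],
    [0,0,0,0,0,0],
    [0,0,0,0,0,0],
  ],
  fingers=255,
)

```text
clock: 7.35
position: [0.583, 0.0181, 0.0696]
eef_rot: [[-0.207, 0.978, 0.003], [0.978, 0.207, -0.001], [-0.002, 0.002, -1.0]]
contact_force: [8.4, -6.7, -0.2]
finger_gap: 0.397
grasp_force: 55.0
```

```bash
python3 -c "
from h import *
where()
shift2('top',(380,110,418,200),125);shift2('scene',(312,305,425,350),160)
a=bot.capture('scene')[190:290,290:390,::-1];cv2.imwrite('pics/s3.png',cv2.resize(a,(600,600),interpolation=2))"
```

```text
t 7.35 tcp [0.583  0.0181 0.0696] tapeframe mm [ -4.0508 -40.7392] yaw tool y 11.924559212183398 F [ 8.3582 -6.6756 -0.1975] gap 0.39741439145493596 g 55.01619279384613
top 1165 px [-12.       2.6667] mm [-0.5686 29.635 ]
scene 1797 px [  3.     -10.6667] mm [-0.5296 29.4029]
```

View pics/s3.png

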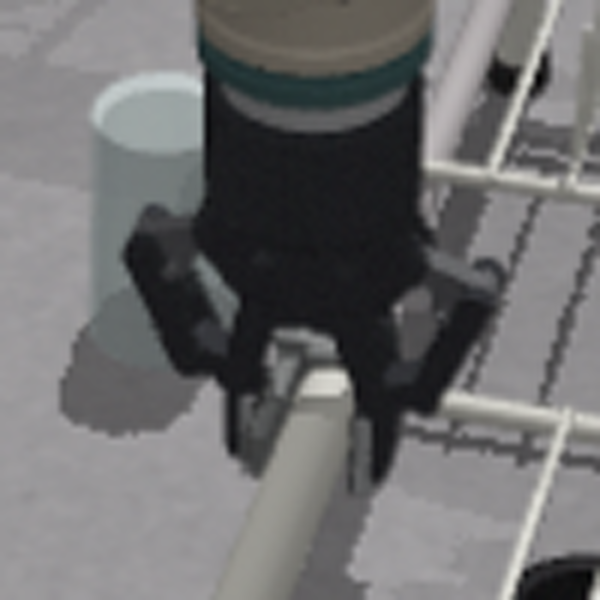

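The lever lies along the tube with both pads squeezing at 55 N, at crop (255,430) and (360,450). The sliding half has moved about 29.5 mm, which puts the mouth on the tape, so I'm handing in.

```bash
python3 -c "
from bench import bot
print(bot.job_done())"
```

```text
the job is handed in; nothing more can be done
None
```

I handed the job in with the lever squeezed shut against the tube at about 55 N and the clamp's mouth about 0.6 mm from the tape's centre by my estimate; the arm hid the tape, so this comes from how far the end frame moved (about 29.5 mm), and no verdict was returned.

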